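# Unload the heatsink jig into the sprung clamp

## Task

Take the hold-down plate off the jig by its rib handle, lifting it straight up and level off the two tight dowels without dragging the jig along, and lay it gently and flat on the wooden board, lengthways along the board, all of it on the board and clear of the tin. Then take the heatsink that was under it and push it fully down between the jaws of the sprung clamp, lengthways between them and centred, letting go only once it is down and the jaws hold it. Drop nothing, and leave the jig and everything else on the bench where they are.

Things in the scene. Friction and masses are not known exactly. Their poses are not given: they have to be found in the camera images.
- jig: loose jig of 1.6 kg on the table: dark base 150 (x) x 80 (y) x 12 mm; origin at the centre of its underside, z up. Two aluminium seat blocks, 32 (x) x 60 (y) mm, centred at x = +57 and -57 mm, tops at z = 53 mm. Out of each stands a steel dowel, 8 mm in diameter, tip at z = 77 mm (24 mm above the seat).
- jig_nest (a point): centre of the top of the jig's pedestal, 27 mm above the jig's origin, axes as the jig's: the heatsink stands here at the start. Two lips, 3 mm thick, 3 mm high, 20 mm long (y), stand at x = +13 and -13 mm, 1.5 mm off the heatsink's sides.
- plate: aluminium hold-down plate, 150 (x) x 70 (y) x 12 (z) mm, about 0.4 kg; origin at the centre of its underside, z up. Through holes at x = +57 and -57 mm with 0.6 mm of play all round the dowels. At the start it sits on the jig's seats (origin 53 mm above the jig's, axes alike) and covers the heatsink.
- plate_rib (a point): middle of the top edge of the plate's handle, 52 mm above the plate's origin: a solid black upright rib on the middle of the plate, 60 mm long (x), 14 mm thick (y), rising 40 mm from the plate's top
- heatsink: dark finned heatsink, a block 44 (x, long) x 20 (y) x 24 (z) mm, about 50 g; origin at the centre of its underside, z up. At the start it stands on the jig's pedestal under the plate, its long axis across the jig (along the jig's y).
- clamp: sprung clamp fixed to the table: grey base 90 (x) x 130 (y) x 12 mm; origin at the centre of its underside, z up. Two steel jaws in the middle, 20 mm wide in x, are sprung together along y. Shut, they are 16 mm apart up to z = 34 mm, then flare at 25 degrees to 27 mm apart at their tops, z = 46 mm. Spring housings 30 (x) x 20 (y) mm, tops at z = 42 mm, at y = +52 and -52 mm.
- clamp_seat (a point): centre of the top of the clamp's pedestal (24 x 14 mm), 27 mm above the clamp's origin, axes as the clamp's: the heatsink's underside goes here, pushed in from above (10 to 20 N) with its long axis along the clamp's x, its ends sticking out of the jaws
- jaw_left: the clamp's jaw on its +y side; its origin lies at the clamp's when shut and is 2 mm further to the clamp's +y when the heatsink is held. Spring: 3 N shut, 5 N with the heatsink in; 8 mm of travel
- jaw_right: the same on the clamp's -y side, moving towards -y
- board: wooden work board fixed to the table, 200 (x) x 160 (y) x 14 mm; origin at the centre of its underside, z up. A small brass tin stands near its +y edge.
- tin: round brass tin, 36 mm across, 22 mm high, standing on the board; origin at the centre of its underside; to be left alone
- flux_jar: small amber jar with a black cap, 36 mm across, 55 mm high, standing close beside the jig; origin at the centre of its underside; to be left alone
- can: plain metal spray can, 44 mm across, 150 mm high, standing close to the jig's -y side; origin at the centre of its underside; to be left alone
- dish: low round steel dish, 44 mm across, 14 mm high, on the table beside the clamp; origin at the centre of its underside; to be left alone
- bottle: white bottle with a blue cap, 48 mm across, 130 mm high; origin at the centre of its underside; to be left alone
- reel: grey ring-shaped reel, 52 mm across, 30 mm high, lying flat; origin at the centre of its underside; to be left alone
- multimeter: red and black multimeter, 165 x 80 mm, about 43 mm high, lying on its back; long axis x; origin at the centre of its underside; to be left alone
- pliers: red-handled pliers lying flat, 130 mm long, 12 mm high; origin at the pivot; to be left alone

How it is judged:
By the outcome, as a careful person would: the job done as asked, in the order asked, and still so for the second after the job is handed in, with the robot touching nothing.
It also fails if it takes over 70 s, if anything falls off the work surface, if the arm or the gripper's body presses on something with over 40 N, if the wrist force passes 120 N, or if a joint passes its speed limit or range.

## Robot

A 7-joint arm with a two-finger parallel gripper is mounted at the origin on the work surface. World frame = base frame: x ahead of the robot, y to its left, z up, the work surface at z = 0. Lengths are in m, angles in rad, forces in N, time in s.
With the tool pointing down it reaches from about 0.425 to 0.875 m from the base axis. Payload 4.7 kg.
Tool frame: the origin (TCP) lies between the finger pads; the fingertips stand 14 mm ahead of it and the grasp point (between the pads) lies 5 mm behind it; z points along the fingers, y is the line along which they close (so a half turn about z gives the same grasp; the last joint's range is limited). The gripper opens to 87 mm and grips with 3 to 60 N. Pads are 19 mm wide; open, the fingers measure 117 mm over their backs; the gripper's body (75 mm by 190 mm) begins 51 mm behind the grasp point.
Start: joints at [-1.135, 0.321, -0.07, 1.45, 0.023, 1.371, -0.057], TCP at [0.266, 0.593, 0.237] pointing down, gripper open.
Joint ranges: [-2.86, 2.86], [-0.3, 2.09], [-1.38, 1.24], [0.06, 2.45], [-1.56, 4.7], [0.09, 2.05], [-2.69, 2.69]. Speed limits (rad/s): [2.57, 2.57, 3.14, 3.14, 3.14, 3.14, 3.14].

## Interface

Orientations are given as a rotation vector (axis times angle).
In Python, from bench import ctrl gives the robot as it stands.
- The arm moves only by the tool step_arm, never from a script. Its argument "commands" is a list of rows, each an object with "travel": the shift along the tool's x, y, z in m, a list of three; "turn": the turn, a rotation vector about the tool's x, y, z in degrees, a list of three. A call has 1 to 5 rows; each row is the pose to reach, as a shift and turn from the pose commanded when the call began, along the tool's axes at that moment; what a row does not reach only later rows make up. A row lasts 1/10 s, in which the tool goes at most 50 mm and 8.59 degrees, less where a joint would pass 70% of its speed; a pose out of reach is approached as far as the arm can. A call with a gripper value outside its range is refused whole. "gripper" is the opening, from 0 (shut) to 1 (fully open), set as the call begins (left out, the last holds). The fingers move at their own pace and stop on an object; "force" is the grip in N (left out, the last holds). Time passes only in rows, so rows that repeat a pose let the fingers close. It gives the time, the measured TCP pose, the force, the opening and the grip force at its end, in the units of the state.
- ctrl.get_state(): the state, without advancing time (a new reading comes with each control period).
- ctrl.get_image(name): name is "side" or "top"; returns the picture (420x560x3 uint8, red, green, blue); there is no depth.
- ctrl.camera_model(name): a dict with "fx", "fy", "cx", "cy" (pixels), "R" (3x3) and "t" (3): a world point X has camera coordinates R X + t. Camera axes: x right, y down, z forward; pixel columns grow to the right and rows downward; lengths in m; the calibration is good to about 2 mm. A picture is of the moment at which its call begins. camera_model takes no time and is no camera call.
- ctrl.close_job(): hands the job in; it is judged then, once.
The state is a dict: "time": time; "joint_positions": joint angles; "qd": joint speeds; "joint_torque": joint torques, N m; "position": TCP position; "tool_rot": TCP orientation; "ft_force": force on the tool from outside, world axes, zero at the start; "torque": the same for the moment, N m; "grip_width": opening from 0.0 (shut) to 1.0 (fully open); "grip_force": force on a finger pad.
Only numpy, scipy, OpenCV 4.12 (cv2) and the standard library are available. Lean on these libraries where they do the work, as an engineer would, in place of code of your own. Each camera call takes 0.05 s, during which the arm holds its last target. There are 200 camera calls.

## Working session

There is one attempt and no reset: what is moved stays moved. The work goes in short steps, Python scripts to look and compute and a tool call to move; the robot and the scene stay as the last step left them, time stands still between calls to the robot, and variables do not carry over. Pictures are saved under pics/ and viewed, at most 11 in all, crops included, and the job is handed in when it is done.

Besides the shell and the picture viewer there is one more tool, called after "Call:" as name(argument=value, ...) on one line, values as JSON. step_arm: Moves the arm, as the interface text tells. Its arguments: {"type":"object","properties":{"commands":{"type":"array"},"gripper":{"type":"number"},"force":{"type":"number"}},"required":["commands"]}

```bash
mkdir -p pics; python3 - <<'E'
from bench import ctrl
import cv2
for n in("side","top"):
    cv2.imwrite(f"pics/{n}0.png",ctrl.get_image(n)[:,:,::-1])
    c=ctrl.camera_model(n);print(n,c)
s=ctrl.get_state();print(s)
E
```

```text
side {'fx': 444.39286495436, 'fy': 444.39286495436, 'cx': 283.44393665764204, 'cy': 210.57707348473326, 'R': array([[ 0.91858732, -0.39484328, -0.01720799],
       [-0.24046397, -0.52381545, -0.81718692],
       [ 0.31364695,  0.75479544, -0.57611581]]), 't': array([-0.50381948,  0.21785133,  0.96496146])}
top {'fx': 429.1750960116834, 'fy': 429.1750960116834, 'cx': 281.4355308936908, 'cy': 209.9780081236137, 'R': array([[ 0.02020524, -0.99959929,  0.01982437],
       [-0.98727363, -0.02307666, -0.15734752],
       [ 0.15774195, -0.01639283, -0.98734429]]), 't': array([-0.02649666,  0.57252592,  0.94488457])}
{'time': 0.1, 'joint_positions': array([-1.1349205 ,  0.3217777 , -0.07006263,  1.45157747,  0.02256669,
        1.37079368, -0.05690854]), 'qd': array([-0.00035836, -0.00260587,  0.00203644, -0.00180673, -0.0030882 ,
       -0.00169391, -0.00046109]), 'joint_torque': array([-7.83197502e-04, -4.92570877e+01, -4.06150203e-01, -3.13398206e+01,
       -6.40910701e-02,  3.94897966e-02,  9.58423152e-05]), 'position': array([0.26594579, 0.59257613, 0.23553967]), 'tool_rot': array([-6.57572128e-01, -3.07169154e+00,  2.73902439e-03]), 'ft_force': array([-0.20817513, -0.72329265,  0.47677435]), 'torque': array([ 0.02325584, -0.00995434, -0.02361326]), 'grip_force': 0.0, 'grip_width': 1.0034927480208486}
```

View pics/top0.png

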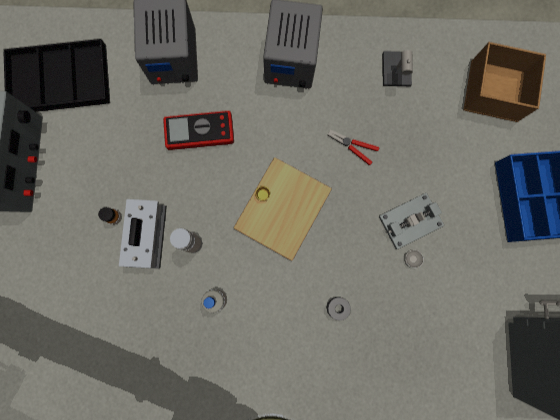

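View pics/side0.png

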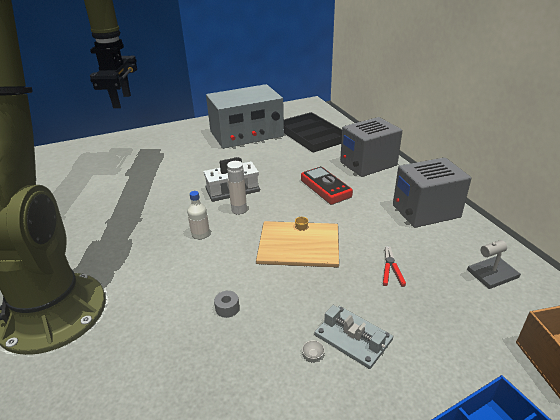

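The top view shows the jig and plate at about (140,233), rib (135,232), flux jar (109,215), can (182,240), board (283,208), tin (263,194) and clamp (411,221). Next I'll take enlarged crops and mask-based measurements.

```bash
cat > h.py <<'E'
import numpy as np, cv2
from bench import ctrl
from scipy.spatial.transform import Rotation as Ro
def ray(n,uv,z):
    c=ctrl.camera_model(n);uv=np.atleast_2d(np.array(uv,float))
    d=np.c_[(uv[:,0]-c['cx'])/c['fx'],(uv[:,1]-c['cy'])/c['fy'],np.ones(len(uv))]@c['R']
    C=-c['R'].T@c['t']
    return C+d*((z-C[2])/d[:,2])[:,None]
def proj(n,X):
    c=ctrl.camera_model(n);p=np.atleast_2d(X)@c['R'].T+c['t']
    return np.c_[c['fx']*p[:,0]/p[:,2]+c['cx'],c['fy']*p[:,1]/p[:,2]+c['cy']]
def big(mask,win):
    m=np.zeros_like(mask);x0,y0,x1,y1=win;m[y0:y1,x0:x1]=mask[y0:y1,x0:x1]
    cs,_=cv2.findContours(m,cv2.RETR_EXTERNAL,cv2.CHAIN_APPROX_NONE)
    return max(cs,key=cv2.contourArea)[:,0].astype(np.float32)
def rect(P):
    """min-area rectangle of world xy points: centre, long side angle(deg), sizes in mm"""
    (c,s,a)=cv2.minAreaRect((P[:,:2]*1000).astype(np.float32))
    if s[0]<s[1]: s=s[::-1];a+=90
    return np.round(c,1),round((a+90)%180-90,2),np.round(s,1)
E
python3 - <<'E'
from h import *
im=cv2.imread('pics/top0.png');hsv=cv2.cvtColor(im,cv2.COLOR_BGR2HSV)
print('C',-ctrl.camera_model('top')['R'].T@ctrl.camera_model('top')['t'])
v=hsv[:,:,2]
pl=((v>185)*255).astype(np.uint8); c=big(pl,(112,190,167,280)); print('plate',rect(ray('top',c,.065)))
rb=((v<60)*255).astype(np.uint8); c=big(rb,(123,212,148,255)); print('rib',rect(ray('top',c,.105)),c.min(0),c.max(0))
bd=cv2.inRange(hsv,(12,50,110),(32,180,255)); c=big(bd,(220,145,345,270)); print('board',rect(ray('top',c,.014)))
def crop(x,y,w,h,k): return cv2.resize(im[y:y+h,x:x+w],None,fx=k,fy=k,interpolation=cv2.INTER_NEAREST)
a=crop(95,190,110,85,3.5);b=crop(370,185,80,85,3.5)
cv2.imwrite('pics/c1.png',np.hstack([a,b]))
si=cv2.imread('pics/side0.png');
a=cv2.resize(si[145:220,190:270],None,fx=4.5,fy=4.5);b=cv2.resize(si[295:370,295:400],None,fx=4.5,fy=4.5)
cv2.imwrite('pics/c2.png',cv2.resize(np.hstack([a,b]),(799,324)))
E
```

```text
C [0.41672718 0.00221528 1.0235372 ]Traceback (most recent call last):
  File "<stdin>", line 5, in <module>
  File "h.py", line 15, in big
    return max(cs,key=cv2.contourArea)[:,0].astype(np.float32)
           ~~~^^^^^^^^^^^^^^^^^^^^^^^^
ValueError: max() iterable argument is empty
```

```bash
cat > m.py <<'E'
from h import *
im=cv2.imread('pics/top0.png');hsv=cv2.cvtColor(im,cv2.COLOR_BGR2HSV)
v=hsv[:,:,2]
print(im[205:265:12,150],im[225,165])
def crop(x,y,w,h,k): return cv2.resize(im[y:y+h,x:x+w],None,fx=k,fy=k,interpolation=cv2.INTER_NEAREST)
a=crop(95,190,110,85,4);b=crop(370,185,85,85,4)
cv2.imwrite('pics/c1.png',np.hstack([a,b]))
si=cv2.imread('pics/side0.png');
a=cv2.resize(si[145:220,190:270],None,fx=4.5,fy=4.5);b=cv2.resize(si[295:370,295:385],None,fx=4.5,fy=4.5)
cv2.imwrite('pics/c2.png',np.hstack([a,b]))
pl=((v>150)*255).astype(np.uint8); c=big(pl,(112,190,163,280)); print('plate',rect(ray('top',c,.065)))
rb=((v<60)*255).astype(np.uint8); c=big(rb,(123,212,148,255)); print('rib',rect(ray('top',c,.105)),c.min(0),c.max(0))
bd=cv2.inRange(hsv,(12,50,110),(32,180,255)); c=big(bd,(220,145,345,270)); print('board',rect(ray('top',c,.014)))
E
python3 m.py
```

```text
[[165 161 158]
 [ 74  75  73]
 [166 161 158]
 [164 159 157]
 [164 160 156]] [119 128 128]
plate (array([511.7, 305.3]), -2.2, array([148.3,  69. ]))
rib (array([509.7, 299. ]), -1.05, array([58. , 23.7])) [129. 218.] [141. 245.]
board (array([583.9, -17.4]), -27.96, array([200.9, 160.1]))
```

View pics/c1.png

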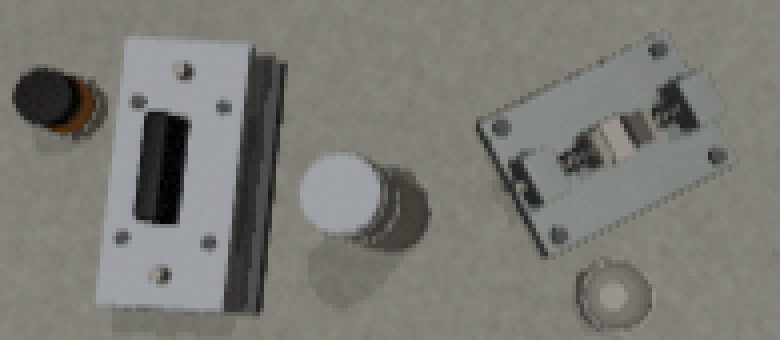

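View pics/c2.png

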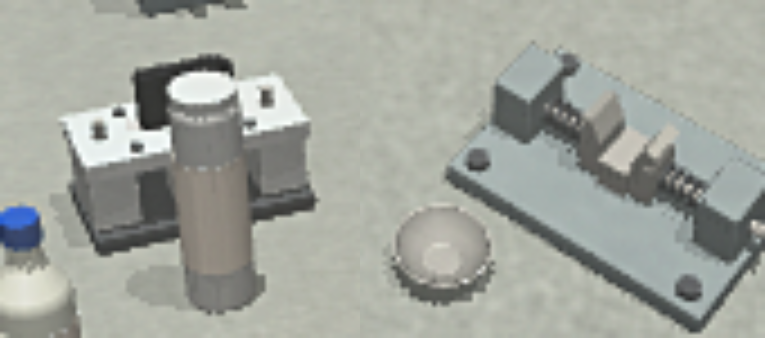

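The crops show:
- **Plate:** level on its dowels, with the rib in the middle.
- **Can:** tall and close on the -y side, top at about (180,239).
- **Clamp:** four screws at (424.5,197), (385,217), (439,224) and (400,243.5), with the jaws between them.

Now to measure these.

```bash
python3 - <<'E'
from h import *
im=cv2.imread('pics/top0.png');hsv=cv2.cvtColor(im,cv2.COLOR_BGR2HSV)
S=np.array([(424.5,197),(385.25,216.75),(439.25,224),(399.75,243.5)])
g=cv2.cvtColor(im,cv2.COLOR_BGR2GRAY); R=[]
for s in S:
    x,y=np.round(s).astype(int); w=255-g[y-4:y+5,x-4:x+5].astype(float); w=np.clip(w-np.median(w)-15,0,None)
    yy,xx=np.mgrid[y-4:y+5,x-4:x+5]; R.append(((w*xx).sum()/w.sum(),(w*yy).sum()/w.sum()))
P=ray('top',R,.013)[:,:2]*1000; print('screws',np.round(R,1).tolist(),P.round(1).tolist(),'centre',P.mean(0))
for a,b in((0,1),(2,3),(0,2),(1,3)): d=P[a]-P[b];print(np.hypot(*d),np.degrees(np.arctan2(d[1],d[0])))
# clamp base mask: greenish-grey vs table
print('px base/table',im[225,425],im[205,405],im[180,400],im[270,440])
# cylinders: top centres by pixel
for n,uv,z in(('can',(180,238.7),.15),('jar',(95+45/4,190+97/4),.055),('dish',(413.5,258.5),.014),('bottle',(209,302),.13)):
    print(n,(ray('top',uv,z)[0]*1000).round(1))
t=cv2.inRange(hsv,(18,150,60),(32,255,255));c=big(t,(250,180,280,210));r=cv2.minEnclosingCircle(c);print('tin px',r,(ray('top',r[0],.016)*1000).round(1))
# dowel holes (bolts) & rib in side view: check plate z
for n,uv,z in(('dowel1',(95+184/4,190+71/4),.077),('dowel2',(95+162/4,190+273/4),.077)): print(n,(ray('top',uv,z)[0]*1000).round(1))
c,s=np.cos(np.radians(-2.2)),np.sin(np.radians(-2.2))
print('expected plate corners in side view',[proj('side',[.5117+c*a-s*b,.3053+s*a+c*b,.065]).round(1).tolist() for a in(-.075,.075) for b in(-.035,.035)])
print('rib',[proj('side',[.5117+c*a-s*b,.3053+s*a+c*b,.105]).round(1).tolist() for a in(-.03,.03) for b in(-.007,.007)])
si=cv2.imread('pics/side0.png');cv2.imwrite('pics/g.png',cv2.resize(si[0:120,70:160],None,fx=4.5,fy=4.5))
E
```

```text
screws [[423.9, 197.1], [383.5, 217.7], [438.5, 223.7], [398.7, 244.2]] [[617.6, -357.5], [565.2, -258.8], [553.7, -390.6], [502.6, -293.7]] centre [ 559.77284436 -325.16923276]
111.74854344575961 -62.04252459088283
109.50782873651427 -62.16936034408693
71.85518125132614 27.37660228605175
71.62504293181416 29.167489107896362
px base/table [132 136 132] [134 138 135] [123 131 132] [121 131 131]
can [492.4 192.4 150. ]
jar [552.4 382.4  55. ]
dish [ 469.6 -327.8   14. ]
bottle [366.7 130.8 130. ]
tin px ((262.0, 192.5), 7.159010887145996) [[618.9  32.8  16. ]]
dowel1 [565.7 298.5  77. ]
dowel2 [454.  302.4  77. ]
expected plate corners in side view [[[209.0, 181.5]], [[203.6, 170.2]], [[258.8, 171.3]], [[251.6, 160.7]]]
rib [[[220.5, 161.8]], [[219.3, 159.7]], [[240.5, 157.9]], [[239.1, 155.8]]]
```

View pics/g.png

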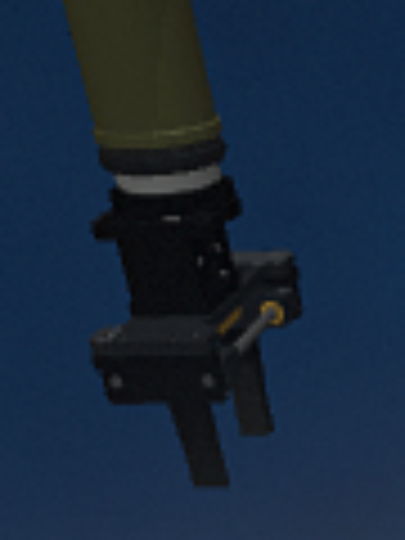

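The crop shows the gripper body is long along the closing line. If I close across the rib's thickness, the body would hit the 150 mm can, so I'll grip the rib along its length (tool y along plate x).

The heatsink gets picked out of the nest across its 20 mm width for the same reason. I'll then set it down and regrasp it by its ends for the clamp.

```bash
cat >> h.py <<'E'
def go(x,y,z,yaw):
    """print travel/turn from the present pose to TCP xyz (m), tool down, tool y at yaw deg (mod 180)"""
    s=ctrl.get_state();R0=Ro.from_rotvec(s['tool_rot']);best=None
    for k in(0,180):
        a=np.radians(yaw+k);ty=np.array([np.cos(a),np.sin(a),0]);tz=np.array([0,0,-1.])
        r=(R0.inv()*Ro.from_matrix(np.c_[np.cross(ty,tz),ty,tz])).as_rotvec(degrees=True)
        if best is None or np.linalg.norm(r)<np.linalg.norm(best): best=r
    d=R0.inv().apply(np.array([x,y,z])-s['position'])
    print('travel',d.round(4).tolist(),'turn',best.round(2).tolist())
    show(s)
def show(s=None):
    s=s or ctrl.get_state();ty=Ro.from_rotvec(s['tool_rot']).as_matrix()
    print('t %.1f'%s['time'],'pos',s['position'].round(4),'yaw %.2f'%np.degrees(np.arctan2(ty[1,1],ty[0,1])),'F',s['ft_force'].round(1),'w %.3f'%s['grip_width'],'gf %.1f'%s['grip_force'],'j7 %.2f'%s['joint_positions'][6])
E
python3 -c "
from h import *
go(.5105,.3045,.2,-2.1)"
```

```text
travel [-0.3411, -0.1626, 0.0359] turn [-0.09, 0.06, 67.93]
t 0.1 pos [0.2659 0.5926 0.2355] yaw 65.83 F [-0.2 -0.7  0.5] w 1.003 gf 0.0 j7 -0.06
```

Call:
step_arm(commands=[{"travel":[-0.341,-0.163,0.036],"turn":[-0.1,0.1,67.9]},{"travel":[-0.341,-0.163,0.036],"turn":[-0.1,0.1,67.9]},{"travel":[-0.341,-0.163,0.036],"turn":[-0.1,0.1,67.9]},{"travel":[-0.341,-0.163,0.036],"turn":[-0.1,0.1,67.9]},{"travel":[-0.341,-0.163,0.036],"turn":[-0.1,0.1,67.9]}], gripper=0.77, force=5)

```text
time: 0.6
position: [0.4279, 0.4013, 0.2124]
tool_rot: [-1.744, -2.612, -0.002]
ft_force: [0.7, 0.8, 0.0]
grip_width: 0.775
grip_force: 0.0
```

```bash
python3 -c "
from h import *
go(.5105,.3045,.2,-2.1)"
```

```text
travel [-0.1211, 0.0392, 0.0122] turn [-0.0, -0.08, 24.62]
t 0.6 pos [0.4279 0.4013 0.2124] yaw 22.52 F [0.7 0.8 0. ] w 0.775 gf 0.0 j7 -0.38
```

Call:
step_arm(commands=[{"travel":[-0.12,0.039,0.012],"turn":[0,-0.1,24.6]},{"travel":[-0.12,0.039,0.012],"turn":[0,-0.1,24.6]},{"travel":[-0.12,0.039,0.012],"turn":[0,-0.1,24.6]},{"travel":[-0.12,0.039,0.012],"turn":[0,-0.1,24.6]},{"travel":[-0.12,0.039,0.012],"turn":[0,-0.1,24.6]}])

```text
time: 1.1
position: [0.5094, 0.3075, 0.2002]
tool_rot: [-2.255, -2.187, 0.001]
ft_force: [0.1, 0.0, -0.4]
grip_width: 0.767
grip_force: 0.0
```

```bash
python3 -c "
from h import *
cv2.imwrite('pics/s1.png',ctrl.get_image('side')[:,:,::-1])
cv2.imwrite('pics/t1.png',ctrl.get_image('top')[:,:,::-1])
go(.5105,.3045,.12,-2.1)"
```

```text
travel [-0.005, 0.0023, 0.0805] turn [-0.04, -0.03, 0.57]
t 1.2 pos [0.5083 0.3095 0.2005] yaw -1.53 F [-0.1  0.2 -0. ] w 0.772 gf 0.0 j7 -0.57
```

Call:
step_arm(commands=[{"travel":[-0.005,0.002,0.04],"turn":[0,0,0.6]},{"travel":[-0.005,0.002,0.08],"turn":[0,0,0.6]},{"travel":[-0.005,0.002,0.08],"turn":[0,0,0.6]},{"travel":[-0.005,0.002,0.08],"turn":[0,0,0.6]}])

```text
time: 1.6
position: [0.5105, 0.304, 0.121]
tool_rot: [-2.263, -2.179, 0.001]
ft_force: [-0.2, 0.0, 0.3]
grip_width: 0.774
grip_force: 0.0
```

```bash
python3 -c "
from h import *
a=ctrl.get_image('side')[:,:,::-1];b=ctrl.get_image('top')[:,:,::-1]
f=lambda m,x,y,w,h:cv2.resize(m[y:y+h,x:x+w],None,fx=4,fy=4)
cv2.imwrite('pics/p1.png',np.hstack([f(a,190,120,90,100),f(b,95,180,100,100)]))
go(.5105,.3045,.085,-2.1)"
```

```text
travel [-0.0001, -0.002, 0.0381] turn [0.18, -0.13, -0.14]
t 1.7 pos [0.5124 0.3044 0.1231] yaw -2.24 F [0.3 1.2 0.6] w 0.770 gf 0.0 j7 -0.56
```

View pics/p1.png

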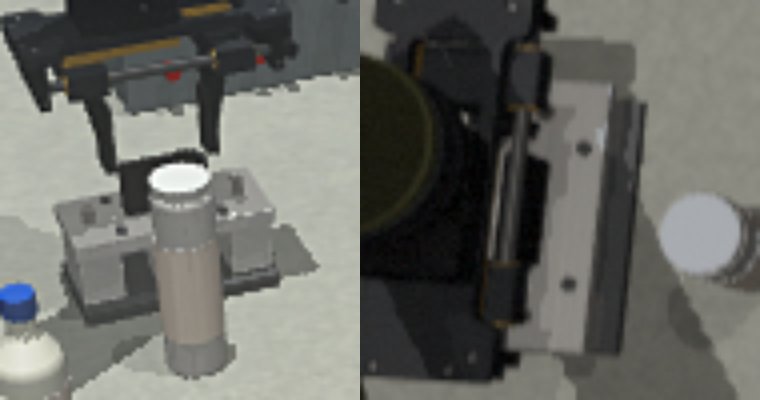

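The fingers straddle the rib along x: finger tips at about (110,168) and (210,150), rib top edge from (120,160) to (207,150). The right finger looks tight, so I'll check with pixel edges.

```bash
python3 - <<'E'
from h import *
for i in range(3):
    a=ctrl.get_image('side')[:,:,::-1]; show()
g=cv2.cvtColor(a,cv2.COLOR_BGR2GRAY)
for v in (152,154,156,158,159,160,161,162,163,164): print(v,' '.join('%3d'%k for k in g[v,208:252]))
p=ctrl.get_state()['position']
for dx in(-.048,-.0335,.0335,.048): print(dx,proj('side',p+[dx,0,-.014]).round(1),proj('side',p+[dx,-.0095,-.014]).round(1))
for dx in(-.03,.03): print('rib',proj('side',[.5113+dx,.305,.105]).round(1))
E
```

```text
t 1.8 pos [0.5126 0.3043 0.1234] yaw -2.27 F [ 0.1 -0.6  0.2] w 0.769 gf 0.0 j7 -0.56
t 1.8 pos [0.5126 0.304  0.1232] yaw -2.29 F [-0.3 -0.6  0.7] w 0.768 gf 0.0 j7 -0.56
t 1.9 pos [0.5125 0.3037 0.1229] yaw -2.31 F [ 0.3 -0.2 -0.1] w 0.769 gf 0.0 j7 -0.56
152 185 184 181 182 187 197  93  35  43  41  48 204 185 181 181 182 182 182 181 180 183 184 185 183 184 185 186 185 184 181 183 194  98  31  45  43  37 111 198 186 185 186 188 190
154 185 185 185 181 180 187 198  25  41  43  41 118 196 184 181 181 181 181 182 181 182 185 185 186 186 186 184 183 182 182 184 187 144  23  39  47  38 112 204 193 188 186 186 183
156 183 182 180 181 182 187 199  49  38  42  40  75 202 187 181 179 179 182 186 184 182 181 182 186 187 190 195 195 198 197 198 196 201 203  21  31  25  65 203 191 188 185 183 180
158 182 185 184 181 180 184 196  94  34  44  41  53 207 193 190 190 188 192 197 201 205 209 157 114 117  56  38  41  37  42  33  50  65 166 203 199 196 193 191 188 187 184 181 181
159 180 180 180 180 180 184 190  89  26  41  42  55 212 198 201 207 206 104 111  76  55  57  44  36  37  29  31  30  33  3
[... 453 characters left out ...]
 189  85  99  66  41  46  47  50  48  48  40  38 136 255 253 247 244 241 241 240 241 241 243 245 250 185 201 188 191 153 155 157 160 159 156 154
163 181 181 182 183 184 185 183 186 191 190 198  99  39  46  48  48  48  45  36  86 255 250 242 238 236 236 236 235 236 235 236 237 242 247 202 115 122 121 123 125 125 145 158 154
164 180 180 182 182 182 183 183 183 187 187 192 144  33  45  49  49  50  44  55 215 255 241 238 236 236 235 235 236 235 235 236 236 241 251 192 112 120 123 123  91  97  96 119 157
-0.048 [[214.2 161.2]] [[215.1 162.7]]
-0.0335 [[219.1 160.2]] [[220.  161.6]]
0.0335 [[241.1 155.5]] [[242.2 156.9]]
0.048 [[245.8 154.5]] [[246.9 155.9]]
rib [[219.9 161. ]]
rib [[239.6 156.8]]
```

Call:
step_arm(commands=[{"travel":[0,-0.001,0.02],"turn":[0,0,0]},{"travel":[0,-0.001,0.037],"turn":[0,0,0]},{"travel":[0,-0.001,0.037],"turn":[0,0,0]},{"travel":[0,-0.001,0.037],"turn":[0,0,0]}])

```text
time: 2.25
position: [0.5109, 0.303, 0.0846]
tool_rot: [2.266, 2.175, 0.002]
ft_force: [-0.5, 0.7, 0.6]
grip_width: 0.769
grip_force: 0.0
```

Call:
step_arm(commands=[{"travel":[0,0,0],"turn":[0,0,0]},{"travel":[0,0,0],"turn":[0,0,0]},{"travel":[0,0,0],"turn":[0,0,0]}], gripper=0.6, force=3)

```text
time: 2.55
position: [0.5107, 0.3033, 0.0851]
tool_rot: [-2.266, -2.176, -0.002]
ft_force: [-2.3, -0.3, 6.0]
grip_width: 0.695
grip_force: 3.0
```

```bash
python3 -c "
from h import *
go(.5118,.3045,.085,-2.1)"
```

```text
travel [0.0013, 0.0011, 0.0001] turn [0.05, -0.06, -0.23]
t 2.5 pos [0.5107 0.3033 0.0851] yaw -2.33 F [-2.3 -0.3  6. ] w 0.695 gf 3.0 j7 -0.55
```

Call:
step_arm(commands=[{"travel":[0,0,0],"turn":[0,0,0]},{"travel":[0,0,0],"turn":[0,0,0]},{"travel":[0,0,0],"turn":[0,0,0]},{"travel":[0,0,0],"turn":[0,0,0]}], gripper=0.6, force=60)

```text
time: 2.95
position: [0.5107, 0.3033, 0.0851]
tool_rot: [-2.266, -2.176, -0.002]
ft_force: [-2.6, -0.3, 6.8]
grip_width: 0.683
grip_force: 60.0
```

```bash
python3 -c "
from h import *
go(.5107,.3033,.095,-2.1);s=ctrl.get_state();print(s['torque'].round(2))"
```

```text
travel [-0.0, -0.0, -0.0099] turn [0.06, -0.07, -0.23]
t 3.0 pos [0.5107 0.3033 0.0851] yaw -2.33 F [-2.6 -0.3  6.8] w 0.683 gf 60.0 j7 -0.55
[-0.17  0.71 -0.05]
```

Call:
step_arm(commands=[{"travel":[0,0,-0.001],"turn":[0,0,0]},{"travel":[0,0,-0.002],"turn":[0,0,0]},{"travel":[0,0,-0.003],"turn":[0,0,0]},{"travel":[0,0,-0.003],"turn":[0,0,0]}])

```text
time: 3.35
position: [0.5101, 0.3029, 0.0862]
tool_rot: [2.266, 2.176, -0.001]
ft_force: [-0.2, 1.3, -4.1]
grip_width: 0.683
grip_force: 60.0
```

```bash
python3 -c "
from h import *
go(.5107,.3033,.095,-2.1);s=ctrl.get_state();print(s['torque'].round(2))"
```

```text
travel [0.0004, 0.0006, -0.0088] turn [-0.01, 0.02, -0.21]
t 3.4 pos [0.5101 0.3029 0.0862] yaw -2.31 F [-0.2  1.3 -4.1] w 0.683 gf 60.0 j7 -0.55
[0.35 0.11 0.09]
```

Call:
step_arm(commands=[{"travel":[0,0,-0.002],"turn":[0,0,0]},{"travel":[0,0,-0.004],"turn":[0,0,0]},{"travel":[0,0,-0.006],"turn":[0,0,0]},{"travel":[0,0,-0.008],"turn":[0,0,0]},{"travel":[0,0,-0.008],"turn":[0,0,0]}])

```text
time: 3.85
position: [0.5104, 0.3029, 0.0952]
tool_rot: [2.266, 2.176, 0.001]
ft_force: [-0.9, 1.8, -2.9]
grip_width: 0.683
grip_force: 60.0
```

```bash
python3 -c "
from h import *
go(.5107,.3033,.095,-2.1);s=ctrl.get_state();print(s['torque'].round(2))"
```

```text
travel [0.0004, 0.0003, 0.0002] turn [0.02, -0.01, -0.23]
t 3.9 pos [0.5104 0.3029 0.0952] yaw -2.33 F [-0.9  1.8 -2.9] w 0.683 gf 60.0 j7 -0.55
[0.38 0.34 0.07]
```

Call:
step_arm(commands=[{"travel":[0,0,-0.004],"turn":[0,0,0]},{"travel":[0,0,-0.008],"turn":[0,0,0]},{"travel":[0,0,-0.012],"turn":[0,0,0]},{"travel":[0,0,-0.016],"turn":[0,0,0]},{"travel":[0,0,-0.022],"turn":[0,0,0]}])

```text
time: 4.35
position: [0.511, 0.3016, 0.1171]
tool_rot: [2.266, 2.173, -0.001]
ft_force: [1.0, -0.7, -3.5]
grip_width: 0.683
grip_force: 60.0
```

Call:
step_arm(commands=[{"travel":[0,0,-0.015],"turn":[0,0,0]},{"travel":[0,0,-0.04],"turn":[0,0,0]},{"travel":[0,0,-0.07],"turn":[0,0,0]},{"travel":[0,0,-0.1],"turn":[0,0,0]},{"travel":[0,0,-0.11],"turn":[0,0,0]}])

```text
time: 4.85
position: [0.5126, 0.3032, 0.2318]
tool_rot: [2.266, 2.173, 0.012]
ft_force: [0.4, 0.2, -2.6]
grip_width: 0.683
grip_force: 60.0
```

```bash
python3 - <<'E'
from h import *
a=ctrl.get_image('side')[:,:,::-1];b=ctrl.get_image('top')[:,:,::-1]
f=lambda m,x,y,w,h:cv2.resize(m[y:y+h,x:x+w],None,fx=3,fy=3)
cv2.imwrite('pics/p2.png',np.hstack([f(a,170,60,120,170),f(b,75,150,140,170)]))
go(.5722,-.0395,.22,-28.2)
E
```

```text
travel [-0.3397, 0.0746, 0.0087] turn [0.2, -0.19, 25.83]
t 5.0 pos [0.5117 0.303  0.2292] yaw -2.37 F [ 0.1 -0.8 -2.8] w 0.683 gf 60.0 j7 -0.58
```

View pics/p2.png

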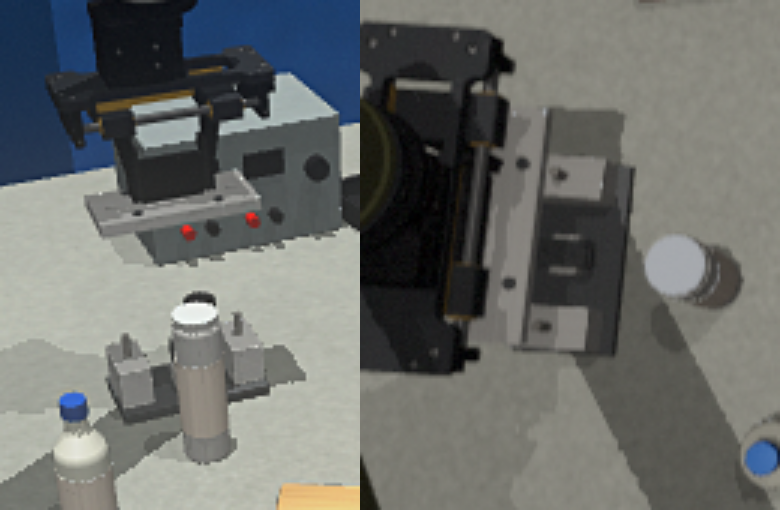

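The plate is held level at about (170,200) on the left crop. The jig with its seats, dowels and heatsink is still in place. Moving over the board.

Call:
step_arm(commands=[{"travel":[-0.02,0.0044,0],"turn":[0,0,1.5]},{"travel":[-0.05,0.011,0],"turn":[0,0,4]},{"travel":[-0.085,0.019,0],"turn":[0,0,7]},{"travel":[-0.125,0.0275,0],"turn":[0,0,10]},{"travel":[-0.165,0.036,0],"turn":[0,0,13]}])

```text
time: 5.45
position: [0.5391, 0.1315, 0.2253]
tool_rot: [2.503, 1.897, -0.004]
ft_force: [1.1, 1.4, -2.4]
grip_width: 0.683
grip_force: 60.0
```

```bash
python3 -c "
from h import *
go(.5722,-.0395,.2,-28.2)"
```

```text
travel [-0.1557, 0.0781, 0.0256] turn [-0.05, 0.15, 12.5]
t 5.5 pos [0.5391 0.1315 0.2253] yaw -15.70 F [ 1.1  1.4 -2.4] w 0.683 gf 60.0 j7 -0.52
```

Call:
step_arm(commands=[{"travel":[-0.035,0.0175,0.002],"turn":[0,0,3]},{"travel":[-0.07,0.035,0.005],"turn":[0,0,6]},{"travel":[-0.105,0.053,0.01],"turn":[0,0,9]},{"travel":[-0.135,0.068,0.015],"turn":[0,0,11.5]},{"travel":[-0.15,0.076,0.02],"turn":[0,0,12.5]}])

```text
time: 5.95
position: [0.5719, -0.0357, 0.2057]
tool_rot: [2.697, 1.607, -0.004]
ft_force: [0.6, -0.4, -3.7]
grip_width: 0.685
grip_force: 60.0
```

Call:
step_arm(commands=[{"travel":[0,0,0],"turn":[0,0,0]},{"travel":[0,0,0],"turn":[0,0,0]},{"travel":[0,0,0],"turn":[0,0,0]}])

```text
time: 6.25
position: [0.573, -0.0266, 0.2065]
tool_rot: [-2.688, -1.624, -0.0]
ft_force: [0.8, 0.5, -3.0]
grip_width: 0.685
grip_force: 60.0
```

```bash
python3 -c "
from h import *
go(.5722,-.0395,.054,-28.2)"
```

```text
travel [-0.0118, 0.0054, 0.1524] turn [-0.04, -0.03, 0.49]
t 6.2 pos [ 0.573  -0.0266  0.2065] yaw -27.71 F [ 0.8  0.5 -3. ] w 0.685 gf 60.0 j7 -0.40
```

Call:
step_arm(commands=[{"travel":[-0.005,0.002,0.03],"turn":[0,0,0.2]},{"travel":[-0.01,0.004,0.065],"turn":[0,0,0.5]},{"travel":[-0.012,0.005,0.1],"turn":[0,0,0.5]},{"travel":[-0.012,0.005,0.13],"turn":[0,0,0.5]},{"travel":[-0.012,0.005,0.14],"turn":[0,0,0.5]}])

```text
time: 6.75
position: [0.5697, -0.0393, 0.0635]
tool_rot: [-2.693, -1.612, 0.007]
ft_force: [-0.1, 0.3, -2.8]
grip_width: 0.686
grip_force: 60.0
```

Call:
step_arm(commands=[{"travel":[0,0,0.004],"turn":[0,0,0]},{"travel":[0,0,0.007],"turn":[0,0,0]},{"travel":[0,0,0.009],"turn":[0,0,0]},{"travel":[0,0,0.009],"turn":[0,0,0]}])

```text
time: 7.15
position: [0.5731, -0.0411, 0.0589]
tool_rot: [2.697, 1.61, 0.003]
ft_force: [-0.6, 0.0, -2.9]
grip_width: 0.685
grip_force: 60.0
```

```bash
python3 -c "
from h import *
go(.5722,-.0395,.046,-28.2)"
```

```text
travel [0.001, -0.0015, 0.0129] turn [0.11, -0.07, -0.12]
t 7.2 pos [ 0.5731 -0.0411  0.0589] yaw -28.32 F [-0.6  0.  -2.9] w 0.685 gf 60.0 j7 -0.31
```

Now I'll lower in small rows until contact.

Call:
step_arm(commands=[{"travel":[0,0,0.003],"turn":[0.1,-0.1,0]},{"travel":[0,0,0.006],"turn":[0.1,-0.1,0]},{"travel":[0,0,0.009],"turn":[0.1,-0.1,0]},{"travel":[0,0,0.01],"turn":[0.1,-0.1,0]},{"travel":[0,0,0.01],"turn":[0.1,-0.1,0]}])

```text
time: 7.65
position: [0.572, -0.0414, 0.0475]
tool_rot: [-2.697, -1.61, 0.004]
ft_force: [-0.7, -0.4, -2.6]
grip_width: 0.681
grip_force: 60.0
```

Call:
step_arm(commands=[{"travel":[0,0,0.001],"turn":[0,0,0]},{"travel":[0,0,0.001],"turn":[0,0,0]},{"travel":[0,0,0.001],"turn":[0,0,0]}])

```text
time: 7.95
position: [0.5722, -0.0413, 0.0469]
tool_rot: [-2.697, -1.61, 0.003]
ft_force: [-0.0, 0.4, -2.9]
grip_width: 0.683
grip_force: 60.0
```

```bash
python3 -c "
from h import *
go(.5722,-.0395,.046,-28.2);s=ctrl.get_state();print(s['torque'].round(2))"
```

```text
travel [0.0015, -0.0009, 0.0009] turn [-0.07, 0.09, -0.14]
t 8.0 pos [ 0.5722 -0.0413  0.0469] yaw -28.34 F [-0.   0.4 -2.9] w 0.683 gf 60.0 j7 -0.30
[-0.12  0.08 -0.07]
```

Call:
step_arm(commands=[{"travel":[0,0,0.0005],"turn":[0,0,0]},{"travel":[0,0,0.001],"turn":[0,0,0]},{"travel":[0,0,0.0015],"turn":[0,0,0]},{"travel":[0,0,0.0015],"turn":[0,0,0]}])

```text
time: 8.35
position: [0.5723, -0.0413, 0.0462]
tool_rot: [-2.697, -1.61, 0.003]
ft_force: [-4.3, 1.2, 4.7]
grip_width: 0.684
grip_force: 60.0
```

```bash
python3 -c "
from h import *
go(.5722,-.0395,.046,-28.2);s=ctrl.get_state();print(s['torque'].round(2))"
```

```text
travel [0.0016, -0.001, 0.0002] turn [-0.08, 0.07, -0.15]
t 8.3 pos [ 0.5723 -0.0413  0.0462] yaw -28.35 F [-4.3  1.2  4.7] w 0.684 gf 60.0 j7 -0.30
[-0.18  0.51  0.04]
```

Call:
step_arm(commands=[{"travel":[0,0,0],"turn":[0,0,0]},{"travel":[0,0,0],"turn":[0,0,0]},{"travel":[0,0,0],"turn":[0,0,0]}], gripper=0.8, force=20)

```text
time: 8.65
position: [0.5725, -0.0413, 0.0453]
tool_rot: [2.697, 1.61, -0.002]
ft_force: [-0.9, -0.1, -0.2]
grip_width: 0.782
grip_force: 0.0
```

Call:
step_arm(commands=[{"travel":[0,0,-0.02],"turn":[0,0,0]},{"travel":[0,0,-0.05],"turn":[0,0,0]},{"travel":[0,0,-0.09],"turn":[0,0,0]},{"travel":[0,0,-0.14],"turn":[0,0,0]},{"travel":[0,0,-0.18],"turn":[0,0,0]}])

```text
time: 9.15
position: [0.573, -0.0414, 0.228]
tool_rot: [2.697, 1.609, -0.0]
ft_force: [1.0, -0.3, 0.1]
grip_width: 0.796
grip_force: 0.0
```

```bash
python3 - <<'E'
from h import *
b=ctrl.get_image('top')[:,:,::-1];cv2.imwrite('pics/t3.png',b)
a=ctrl.get_image('side')[:,:,::-1];cv2.imwrite('pics/s3.png',a)
f=lambda m,x,y,w,h,k:cv2.resize(m[y:y+h,x:x+w],None,fx=k,fy=k,interpolation=cv2.INTER_NEAREST)
cv2.imwrite('pics/p3.png',np.hstack([f(b,110,180,75,100,5),f(a,250,200,100,125,4)]))
show()
E
```

```text
t 9.2 pos [ 0.5763 -0.0416  0.232 ] yaw -28.35 F [ 1.   0.1 -0.2] w 0.799 gf 0.0 j7 -0.39
```

View pics/p3.png

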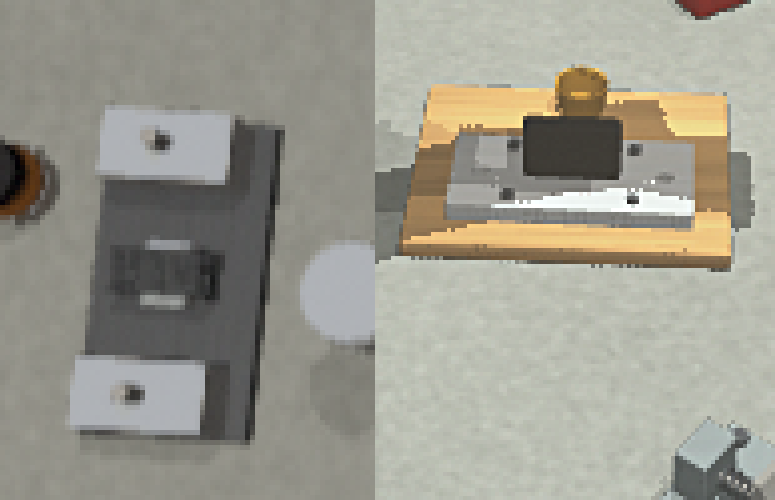

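The plate lies flat on the board, clear of the brass tin and inside the edges. The jig shows its two seats at crop (164,145) and (137,395), and the heatsink between the bright lips at (170,243) and (163,302). Measuring the jig and nest.

```bash
python3 - <<'E'
from h import *
b=cv2.imread('pics/t3.png');g=cv2.cvtColor(b,cv2.COLOR_BGR2GRAY)
m=((g>140)*255).astype(np.uint8)
C=[]
for w in((125,198,162,220),(120,248,155,270)):
    P=ray('top',big(m,w),.053);r=rect(P);print('seat',r);C.append(r[0])
C=np.array(C);d=C[0]-C[1];print('jig',C.mean(0),np.hypot(*d),np.degrees(np.arctan2(d[1],d[0])))
for uv in((170,243),(163,302)): print('lip',(ray('top',np.array(uv)/5+[110,180],.03)*1000).round(1))
go(.511,.304,.19,-2.2)
E
```

```text
seat (array([567.9, 302.3]), -88.63, array([82.1, 48.4]))
seat (array([455.7, 311.3]), -86.1, array([66.8, 47.3]))
jig [511.8 306.8] 112.56038379465485 -4.586098896170859
lip [[524.4 302.8  30. ]]
lip [[497.  304.1  30. ]]
travel [0.273, -0.222, 0.0414] turn [0.55, -0.17, -26.15]
t 9.2 pos [ 0.5763 -0.0416  0.232 ] yaw -28.35 F [ 1.   0.1 -0.2] w 0.799 gf 0.0 j7 -0.39
```

Call:
step_arm(commands=[{"travel":[0.273,-0.222,0.03],"turn":[0,0,-26.1]},{"travel":[0.273,-0.222,0.03],"turn":[0,0,-26.1]},{"travel":[0.273,-0.222,0.03],"turn":[0,0,-26.1]},{"travel":[0.273,-0.222,0.03],"turn":[0,0,-26.1]},{"travel":[0.273,-0.222,0.03],"turn":[0,0,-26.1]}], gripper=0.45)

```text
time: 9.75
position: [0.5251, 0.2053, 0.2032]
tool_rot: [-2.264, -2.177, 0.003]
ft_force: [0.2, -0.7, 0.6]
grip_width: 0.485
grip_force: 0.0
```

```bash
python3 -c "
from h import *
go(.5107,.3045,.19,-2.3)"
```

```text
travel [0.0985, -0.0182, 0.0132] turn [-0.12, 0.04, 0.07]
t 9.8 pos [0.5251 0.2053 0.2032] yaw -2.23 F [ 0.2 -0.7  0.6] w 0.485 gf 0.0 j7 -0.41
```

Call:
step_arm(commands=[{"travel":[0.0985,-0.018,0.013],"turn":[0,0,0]},{"travel":[0.0985,-0.018,0.013],"turn":[0,0,0]},{"travel":[0.0985,-0.018,0.013],"turn":[0,0,0]},{"travel":[0.0985,-0.018,0.013],"turn":[0,0,0]},{"travel":[0.0985,-0.018,0.013],"turn":[0,0,0]}])

```text
time: 10.25
position: [0.5123, 0.3011, 0.1904]
tool_rot: [2.266, 2.176, -0.005]
ft_force: [0.2, -0.4, -0.2]
grip_width: 0.451
grip_force: 0.0
```

```bash
python3 -c "
from h import *
go(.5107,.3045,.10,-2.3)"
```

```text
travel [0.0035, -0.0015, 0.0904] turn [-0.11, 0.13, -0.04]
t 10.2 pos [0.5123 0.3011 0.1904] yaw -2.34 F [ 0.2 -0.4 -0.2] w 0.451 gf 0.0 j7 -0.56
```

Call:
step_arm(commands=[{"travel":[0.003,-0.0015,0.04],"turn":[0,0,0]},{"travel":[0.003,-0.0015,0.08],"turn":[0,0,0]},{"travel":[0.003,-0.0015,0.09],"turn":[0,0,0]},{"travel":[0.003,-0.0015,0.09],"turn":[0,0,0]},{"travel":[0.003,-0.0015,0.09],"turn":[0,0,0]}])

```text
time: 10.75
position: [0.5117, 0.3053, 0.1027]
tool_rot: [-2.266, -2.176, -0.001]
ft_force: [0.2, 0.3, 0.1]
grip_width: 0.448
grip_force: 0.0
```

```bash
python3 -c "
from h import *
go(.5107,.3045,.047,-2.3)"
```

```text
travel [-0.0009, -0.001, 0.0557] turn [0.02, -0.03, -0.03]
t 10.8 pos [0.5117 0.3053 0.1027] yaw -2.33 F [0.2 0.3 0.1] w 0.448 gf 0.0 j7 -0.55
```

Call:
step_arm(commands=[{"travel":[-0.001,-0.001,0.02],"turn":[0,0,0]},{"travel":[-0.001,-0.001,0.04],"turn":[0,0,0]},{"travel":[-0.001,-0.001,0.053],"turn":[0,0,0]},{"travel":[-0.001,-0.001,0.055],"turn":[0,0,0]},{"travel":[-0.001,-0.001,0.055],"turn":[0,0,0]}])

```text
time: 11.25
position: [0.5097, 0.3049, 0.0468]
tool_rot: [-2.264, -2.177, 0.001]
ft_force: [-0.5, 0.1, 0.4]
grip_width: 0.451
grip_force: 0.0
```

Call:
step_arm(commands=[{"travel":[0,0,0],"turn":[0,0,0]},{"travel":[0,0,0],"turn":[0,0,0]},{"travel":[0,0,0],"turn":[0,0,0]},{"travel":[0,0,0],"turn":[0,0,0]}], gripper=0.15, force=5)

```text
time: 11.65
position: [0.5094, 0.3049, 0.0465]
tool_rot: [-2.264, -2.177, 0.002]
ft_force: [-0.5, -0.1, 0.6]
grip_width: 0.225
grip_force: 5.0
```

```bash
python3 -c "
from h import *
go(.5107,.3045,.047,-2.3)"
```

```text
travel [-0.0003, 0.0013, -0.0005] turn [-0.06, 0.02, 0.06]
t 11.7 pos [0.5094 0.3049 0.0465] yaw -2.24 F [-0.5 -0.1  0.6] w 0.225 gf 5.0 j7 -0.54
```

Call:
step_arm(commands=[{"travel":[0,0,0],"turn":[0,0,0]},{"travel":[0,0,0],"turn":[0,0,0]},{"travel":[0,0,-0.003],"turn":[0,0,0]},{"travel":[0,0,-0.006],"turn":[0,0,0]},{"travel":[0,0,-0.012],"turn":[0,0,0]}], gripper=0.15, force=30)

```text
time: 12.15
position: [0.5085, 0.3043, 0.0575]
tool_rot: [-2.264, -2.177, 0.006]
ft_force: [-0.1, 0.2, -0.1]
grip_width: 0.227
grip_force: 30.0
```

Call:
step_arm(commands=[{"travel":[0,0,-0.02],"turn":[0,0,0]},{"travel":[0,0,-0.05],"turn":[0,0,0]},{"travel":[0,0,-0.09],"turn":[0,0,0]},{"travel":[0,0,-0.13],"turn":[0,0,0]},{"travel":[0,0,-0.15],"turn":[0,0,0]}])

```text
time: 12.65
position: [0.5107, 0.3055, 0.2124]
tool_rot: [-2.265, -2.177, -0.006]
ft_force: [0.4, 0.5, -0.1]
grip_width: 0.227
grip_force: 30.0
```

```bash
python3 -c "
from h import *
go(.52,-.20,.20,-62)"
```

```text
travel [-0.5047, 0.0291, 0.0111] turn [0.05, -0.21, 59.75]
t 12.7 pos [0.5107 0.3055 0.2124] yaw -2.25 F [ 0.4  0.5 -0.1] w 0.227 gf 30.0 j7 -0.57
```

Call:
step_arm(commands=[{"travel":[-0.03,0.002,0],"turn":[0,0,4]},{"travel":[-0.075,0.004,0],"turn":[0,0,9]},{"travel":[-0.12,0.007,0],"turn":[0,0,15]},{"travel":[-0.165,0.009,0],"turn":[0,0,21]},{"travel":[-0.21,0.012,0],"turn":[0,0,27]}])

```text
time: 13.15
position: [0.5127, 0.0927, 0.2084]
tool_rot: [-2.713, -1.583, 0.003]
ft_force: [0.8, -0.5, 0.1]
grip_width: 0.231
grip_force: 30.0
```

```bash
python3 -c "
from h import *
go(.52,-.20,.20,-62)"
```

```text
travel [-0.2512, 0.1503, 0.0085] turn [-0.06, 0.09, 32.53]
t 13.2 pos [0.5127 0.0927 0.2084] yaw -29.47 F [ 0.8 -0.5  0.1] w 0.231 gf 30.0 j7 -0.72
```

Call:
step_arm(commands=[{"travel":[-0.04,0.024,0],"turn":[0,0,6]},{"travel":[-0.08,0.048,0],"turn":[0,0,12]},{"travel":[-0.12,0.072,0],"turn":[0,0,18]},{"travel":[-0.16,0.096,0],"turn":[0,0,24]},{"travel":[-0.2,0.12,0],"turn":[0,0,30]}])

```text
time: 13.65
position: [0.5198, -0.1404, 0.2088]
tool_rot: [-3.031, -0.827, 0.002]
ft_force: [1.5, -0.6, -1.6]
grip_width: 0.228
grip_force: 30.0
```

Call:
step_arm(commands=[{"travel":[-0.02,0.01,0.01],"turn":[0,0,1]},{"travel":[-0.03,0.02,0.04],"turn":[0,0,1]},{"travel":[-0.03,0.02,0.06],"turn":[0,0,1]},{"travel":[-0.03,0.02,0.06],"turn":[0,0,1]},{"travel":[-0.03,0.02,0.06],"turn":[0,0,1]}])

```text
time: 14.15
position: [0.5045, -0.1706, 0.1485]
tool_rot: [-3.036, -0.808, 0.004]
ft_force: [-0.1, -0.3, -0.5]
grip_width: 0.227
grip_force: 30.0
```

```bash
python3 -c "
from h import *
go(.52,-.20,.03,-62)"
```

```text
travel [-0.0009, 0.0334, 0.1185] turn [-0.04, 0.14, 1.83]
t 14.2 pos [ 0.5045 -0.1706  0.1485] yaw -60.17 F [-0.1 -0.3 -0.5] w 0.227 gf 30.0 j7 -0.68
```

Call:
step_arm(commands=[{"travel":[0,0.02,0.03],"turn":[0,0,1.8]},{"travel":[0,0.033,0.065],"turn":[0,0,1.8]},{"travel":[0,0.033,0.1],"turn":[0,0,1.8]},{"travel":[0,0.033,0.117],"turn":[0,0,1.8]},{"travel":[0,0.033,0.117],"turn":[0,0,1.8]}])

```text
time: 14.65
position: [0.52, -0.1987, 0.03]
tool_rot: [-3.047, -0.761, 0.008]
ft_force: [0.3, -0.0, -0.3]
grip_width: 0.224
grip_force: 30.0
```

Call:
step_arm(commands=[{"travel":[0,0,0],"turn":[0,0,0]},{"travel":[0,0,0],"turn":[0,0,0]}])

```text
time: 14.85
position: [0.5225, -0.2001, 0.0334]
tool_rot: [3.047, 0.76, 0.002]
ft_force: [-0.2, 0.1, -0.4]
grip_width: 0.229
grip_force: 30.0
```

```bash
python3 -c "
from h import *
go(.52,-.20,.0195,-62)"
```

```text
travel [-0.0022, -0.0013, 0.0139] turn [0.11, -0.05, 0.02]
t 14.8 pos [ 0.5225 -0.2001  0.0334] yaw -61.98 F [-0.2  0.1 -0.4] w 0.229 gf 30.0 j7 -0.53
```

Call:
step_arm(commands=[{"travel":[0,0,0.004],"turn":[0,0,0]},{"travel":[0,0,0.008],"turn":[0,0,0]},{"travel":[0,0,0.012],"turn":[0,0,0]},{"travel":[0,0,0.0125],"turn":[0,0,0]},{"travel":[0,0,0.0125],"turn":[0,0,0]}])

```text
time: 15.35
position: [0.5209, -0.1999, 0.0194]
tool_rot: [-3.048, -0.759, 0.003]
ft_force: [-1.3, 1.0, 5.9]
grip_width: 0.226
grip_force: 30.0
```

```bash
python3 -c "
from h import *
go(.52,-.20,.0195,-62)"
```

```text
travel [-0.0008, -0.0004, -0.0001] turn [-0.04, 0.09, -0.04]
t 15.3 pos [ 0.5209 -0.1999  0.0194] yaw -62.04 F [-1.3  1.   5.9] w 0.226 gf 30.0 j7 -0.52
```

Call:
step_arm(commands=[{"travel":[0,0,0],"turn":[0,0,0]},{"travel":[0,0,0],"turn":[0,0,0]},{"travel":[0,0,-0.005],"turn":[0,0,0]},{"travel":[0,0,-0.03],"turn":[0,0,0]},{"travel":[0,0,-0.06],"turn":[0,0,0]}], gripper=0.45, force=10)

```text
time: 15.85
position: [0.5195, -0.1997, 0.0785]
tool_rot: [-3.048, -0.759, 0.008]
ft_force: [0.0, 0.5, 0.7]
grip_width: 0.448
grip_force: 0.0
```

Call:
step_arm(commands=[{"travel":[0,0,-0.05],"turn":[0,0,-8]},{"travel":[0,0,-0.08],"turn":[0,0,-16]},{"travel":[0,0,-0.08],"turn":[0,0,-24]},{"travel":[0,0,-0.08],"turn":[0,0,-32]},{"travel":[0,0,-0.08],"turn":[0,0,-40]}], gripper=0.7)

```text
time: 16.35
position: [0.521, -0.2, 0.1594]
tool_rot: [2.6, 1.763, -0.002]
ft_force: [0.3, -0.1, 0.0]
grip_width: 0.691
grip_force: 0.0
```

Call:
step_arm(commands=[{"travel":[0,0,0],"turn":[0,0,-8]},{"travel":[0,0,0],"turn":[0,0,-16]},{"travel":[0,0,0],"turn":[0,0,-24]},{"travel":[0,0,0],"turn":[0,0,-32]},{"travel":[0,0,0],"turn":[0,0,-40]}])

```text
time: 16.85
position: [0.5208, -0.2001, 0.159]
tool_rot: [-1.84, -2.545, 0.003]
ft_force: [0.1, -0.3, 0.2]
grip_width: 0.7
grip_force: 0.0
```

```bash
python3 - <<'E'
from h import *
b=ctrl.get_image('top')[:,:,::-1];cv2.imwrite('pics/t4.png',b)
a=ctrl.get_image('side')[:,:,::-1];cv2.imwrite('pics/s4.png',a)
f=lambda m,x,y,w,h,k:cv2.resize(m[y:y+h,x:x+w],None,fx=k,fy=k,interpolation=cv2.INTER_NEAREST)
cv2.imwrite('pics/p4.png',np.hstack([f(b,310,180,100,150,3.9),f(a,240,230,100,150,3.9)]))
print(proj('top',[.521,-.2,.024]),proj('side',[.521,-.2,.024]))
go(.5209,-.1999,.06,28)
E
```

```text
[[360.06362874 235.13006987]] [[308.0344924  292.53926436]]
travel [0.0001, 0.0004, 0.0989] turn [-0.12, 0.0, -10.03]
t 16.9 pos [ 0.5208 -0.2001  0.1589] yaw 17.97 F [-0.1  0.2  0.5] w 0.700 gf 0.0 j7 0.73
```

View pics/p4.png

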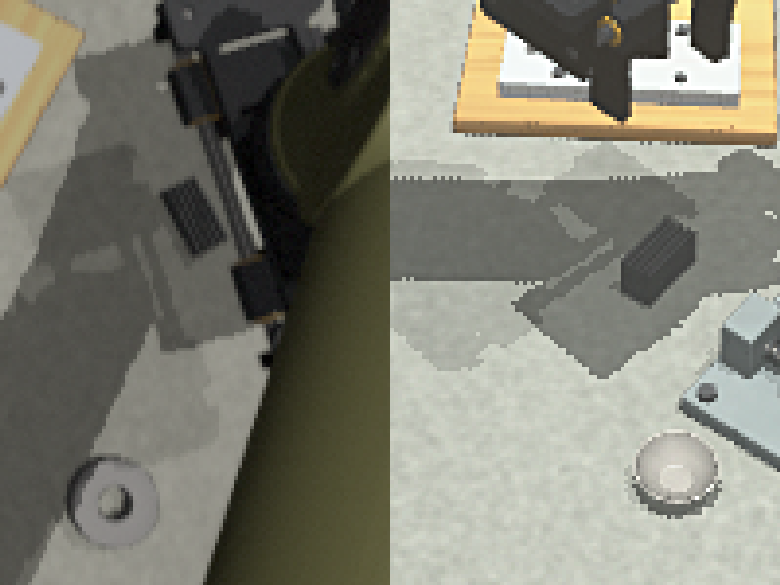

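The heatsink stands upright on the table at top px (360,235), as expected. I'll regrasp it by its ends.

Call:
step_arm(commands=[{"travel":[0,0.0004,0.03],"turn":[0,0,-8]},{"travel":[0,0.0004,0.07],"turn":[0,0,-10]},{"travel":[0,0.0004,0.1],"turn":[0,0,-10]},{"travel":[0,0.0004,0.1],"turn":[0,0,-10]},{"travel":[0,0.0004,0.1],"turn":[0,0,-10]}])

```text
time: 17.45
position: [0.5211, -0.2001, 0.0592]
tool_rot: [-1.621, -2.689, 0.004]
ft_force: [-0.1, -0.7, 0.4]
grip_width: 0.7
grip_force: 0.0
```

Call:
step_arm(commands=[{"travel":[0,0,0],"turn":[0,0,0]},{"travel":[0,0,0],"turn":[0,0,0]}])

```text
time: 17.65
position: [0.5226, -0.2003, 0.0608]
tool_rot: [1.619, 2.69, -0.001]
ft_force: [0.3, 1.4, 0.2]
grip_width: 0.697
grip_force: 0.0
```

```bash
python3 -c "
from h import *
go(.5209,-.1999,.0165,28)"
```

```text
travel [0.0012, -0.0013, 0.0443] turn [0.04, 0.12, -0.07]
t 17.6 pos [ 0.5226 -0.2003  0.0608] yaw 27.93 F [0.3 1.4 0.2] w 0.697 gf 0.0 j7 0.95
```

Call:
step_arm(commands=[{"travel":[0.001,-0.001,0.015],"turn":[0,0,0]},{"travel":[0.001,-0.001,0.03],"turn":[0,0,0]},{"travel":[0.001,-0.001,0.042],"turn":[0,0,0]},{"travel":[0.001,-0.001,0.044],"turn":[0,0,0]},{"travel":[0.001,-0.001,0.044],"turn":[0,0,0]}])

```text
time: 18.15
position: [0.5189, -0.1991, 0.0145]
tool_rot: [-1.617, -2.689, 0.002]
ft_force: [-3.2, 2.1, 10.0]
grip_width: 0.699
grip_force: 4.6
```

Call:
step_arm(commands=[{"travel":[0,0,0],"turn":[0,0,0]},{"travel":[0,0,0],"turn":[0,0,0]},{"travel":[0,0,0],"turn":[0,0,0]},{"travel":[0,0,0],"turn":[0,0,0]}], gripper=0.42, force=5)

```text
time: 18.55
position: [0.5199, -0.1995, 0.0145]
tool_rot: [-1.618, -2.692, 0.003]
ft_force: [2.3, 0.5, 1.8]
grip_width: 0.505
grip_force: 5.2
```

```bash
python3 -c "
from h import *
go(.5209,-.1999,.0165,28)"
```

```text
travel [-0.0008, 0.0007, -0.002] turn [-0.12, 0.01, -0.04]
t 18.6 pos [ 0.5199 -0.1995  0.0145] yaw 27.96 F [2.3 0.5 1.8] w 0.505 gf 5.2 j7 0.99
```

Call:
step_arm(commands=[{"travel":[0,0,0],"turn":[0,0,0]},{"travel":[0,0,0],"turn":[0,0,0]},{"travel":[0,0,-0.01],"turn":[0,0,0]},{"travel":[0,0,-0.05],"turn":[0,0,0]},{"travel":[0,0,-0.09],"turn":[0,0,0]}], gripper=0.42, force=45)

```text
time: 19.05
position: [0.5178, -0.1995, 0.1049]
tool_rot: [-1.617, -2.687, 0.006]
ft_force: [0.8, 0.5, 0.2]
grip_width: 0.497
grip_force: 45.0
```

```bash
python3 - <<'E'
from h import *
P=np.array([[617.6,-357.5],[565.2,-258.8],[553.7,-390.6],[502.6,-293.7]])/1000
print(proj('side',np.c_[P,np.full(4,.013)]).round(1).tolist(),'seen P3,P1?,P2',(321.4,330.1),(341.2,308.3),(367.9,359))
# jaw tops: bright warm pixels in both views
for n,w,z in(('top',(400,200,430,232),.046),('side',(340,305,375,350),.046)):
    im=cv2.imread('pics/%s0.png'%n).astype(int);m=((im[:,:,2]-im[:,:,0]>12)&(im[:,:,2]>100)).astype(np.uint8)*255
    x0,y0,x1,y1=w;q=np.zeros_like(m);q[y0:y1,x0:x1]=m[y0:y1,x0:x1]
    k,l,s,c=cv2.connectedComponentsWithStats(q)
    for i in range(1,k):
        if s[i,4]>8: print(n,s[i].tolist(),c[i].round(1),(ray(n,c[i],z)*1000).round(1).tolist())
go(.56,-.3255,.12,28)
E
```

```text
[[386.5, 334.6], [338.9, 308.4], [367.8, 358.7], [320.1, 330.1]] seen P3,P1?,P2 (321.4, 330.1) (341.2, 308.3) (367.9, 359)
top [411, 215, 7, 10, 32] [413.9 219.3] [[558.3, -320.9, 46.0]]
side [348, 323, 18, 10, 72] [355.9 327.3] [[555.3, -339.9, 46.0]]
travel [-0.1311, -0.0218, -0.0153] turn [-0.35, -0.14, -0.08]
t 19.1 pos [ 0.5178 -0.1995  0.1049] yaw 27.92 F [0.8 0.5 0.2] w 0.497 gf 45.0 j7 0.92
```

```bash
python3 - <<'E'
from h import *
from scipy.optimize import least_squares
top=np.array([[423.9,197.1],[383.5,217.7],[438.5,223.7],[398.7,244.2]])
im=cv2.imread('pics/side0.png');g=cv2.cvtColor(im,cv2.COLOR_BGR2GRAY);gt=cv2.cvtColor(cv2.imread('pics/top0.png'),cv2.COLOR_BGR2GRAY)
def cen(g,s,r=5):
    x,y=np.round(s).astype(int);p=255-g[y-r:y+r+1,x-r:x+r+1].astype(float);th=np.median(p)+20
    k,l,st,c=cv2.connectedComponentsWithStats((p>th).astype(np.uint8));
    i=min((i for i in range(1,k) if st[i,4]>=4),key=lambda i:np.hypot(*(c[i]-r)));w=np.where(l==i,p-th+5,0);yy,xx=np.mgrid[y-r:y+r+1,x-r:x+r+1]
    return (w*xx).sum()/w.sum(),(w*yy).sum()/w.sum(),st[i,4]
S={1:(341.2,308.3),2:(367.9,359),3:(321.4,330.1)}
T2=[cen(gt,t) for t in top];print('top',np.round(T2,1).tolist())
for k,s in S.items():
    c=cen(g,s);X=least_squares(lambda X:np.r_[(proj('top',X)[0]-T2[k][:2]),(proj('side',X)[0]-c[:2])],[.56,-.32,.013]).x
    e=np.r_[(proj('top',X)[0]-T2[k][:2]),(proj('side',X)[0]-c[:2])]
    print(k,np.round(c,1),(X*1000).round(1),e.round(2))
P=ray('top',np.array(T2)[:,:2],.013)*1000;print(P.round(1)[:,:2].tolist(),P.mean(0));
E
```

```text
top [[423.9, 197.1, 20.0], [384.6, 216.5, 16.0], [438.5, 223.7, 19.0], [399.1, 243.6, 15.0]]
1 [340.1 310.1  33. ] [ 567.5 -261.8   10.3] [-0.15  0.43  0.39 -0.1 ]
2 [367.5 359.   33. ] [ 553.4 -390.6   12.5] [-0.08  0.21  0.17 -0.05]
3 [320.7 330.5  27. ] [ 503.8 -294.8   12.4] [-0.06  0.18  0.16 -0.03]
[[617.5, -357.6], [568.1, -261.4], [553.8, -390.6], [504.2, -294.7]] [ 560.91653646 -326.10561761   13.        ]
```

Call:
step_arm(commands=[{"travel":[-0.03,-0.005,0],"turn":[0,0,0.2]},{"travel":[-0.07,-0.012,0],"turn":[0,0,0.4]},{"travel":[-0.11,-0.018,0],"turn":[0,0,0.5]},{"travel":[-0.131,-0.022,0],"turn":[0,0,0.5]},{"travel":[-0.131,-0.022,0],"turn":[0,0,0.5]}])

```text
time: 19.55
position: [0.5601, -0.33, 0.1049]
tool_rot: [-1.637, -2.68, 0.009]
ft_force: [-0.3, -0.0, 0.3]
grip_width: 0.502
grip_force: 45.0
```

Call:
step_arm(commands=[{"travel":[0,0,0],"turn":[0,0,0]},{"travel":[0,0,0],"turn":[0,0,0]}])

```text
time: 19.75
position: [0.5615, -0.3238, 0.1045]
tool_rot: [-1.628, -2.684, 0.001]
ft_force: [0.1, 0.4, 0.6]
grip_width: 0.502
grip_force: 45.0
```

```bash
python3 -c "
from h import *
go(.5605,-.3257,.07,27.4)"
```

```text
travel [-0.0013, -0.0017, 0.0345] turn [-0.13, -0.12, 0.13]
t 19.8 pos [ 0.5615 -0.3238  0.1045] yaw 27.53 F [0.1 0.4 0.6] w 0.502 gf 45.0 j7 1.15
```

Call:
step_arm(commands=[{"travel":[-0.001,-0.0015,0.015],"turn":[0,0,0.1]},{"travel":[-0.001,-0.0015,0.03],"turn":[0,0,0.1]},{"travel":[-0.001,-0.0015,0.034],"turn":[0,0,0.1]},{"travel":[-0.001,-0.0015,0.034],"turn":[0,0,0.1]},{"travel":[-0.001,-0.0015,0.034],"turn":[0,0,0.1]}])

```text
time: 20.25
position: [0.5609, -0.327, 0.0707]
tool_rot: [-1.632, -2.683, 0.003]
ft_force: [0.2, -0.2, -0.0]
grip_width: 0.501
grip_force: 45.0
```

```bash
python3 - <<'E'
from h import *
a=ctrl.get_image('side')[:,:,::-1];cv2.imwrite('pics/s5.png',a);b=ctrl.get_image('top')[:,:,::-1]
f=lambda m,x,y,w,h,k:cv2.resize(m[y:y+h,x:x+w],None,fx=k,fy=k,interpolation=cv2.INTER_CUBIC)
cv2.imwrite('pics/p5.png',np.hstack([f(a,305,270,95,100,5),f(b,380,180,60,100,5)]))
go(.5605,-.3257,.06,27.4)
E
```

```text
travel [0.0017, 0.0, 0.0114] turn [-0.09, 0.04, -0.03]
t 20.4 pos [ 0.5613 -0.3272  0.0714] yaw 27.37 F [-0.2  1.  -0.9] w 0.501 gf 45.0 j7 1.17
```

View pics/p5.png

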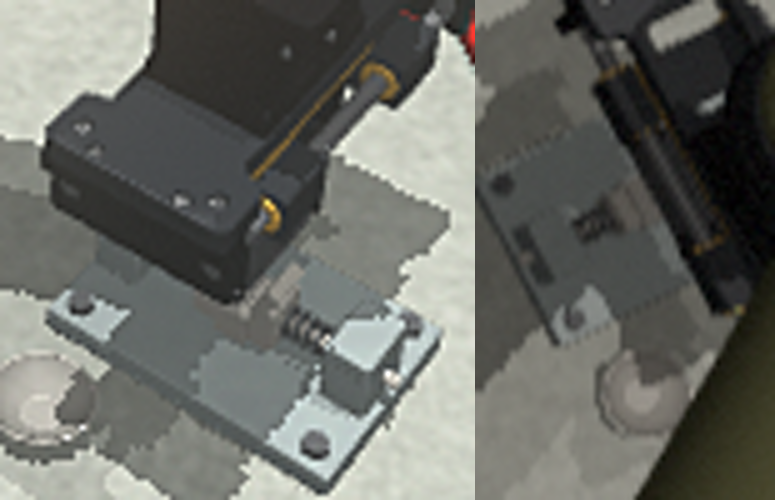

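The heatsink is hidden behind the gripper above the jaws, at about (270,300) on the left crop. I'll go by the numbers and feel for contact.

Call:
step_arm(commands=[{"travel":[0.0016,0,0.004],"turn":[0,0,0]},{"travel":[0.0016,0,0.008],"turn":[0,0,0]},{"travel":[0.0016,0,0.012],"turn":[0,0,0]},{"travel":[0.0016,0,0.015],"turn":[0,0,0]},{"travel":[0.0016,0,0.015],"turn":[0,0,0]}])

```text
time: 20.85
position: [0.5597, -0.3254, 0.0551]
tool_rot: [-1.632, -2.682, 0.003]
ft_force: [0.1, -0.2, 0.1]
grip_width: 0.503
grip_force: 45.0
```

```bash
python3 -c "
from h import *
go(.5605,-.3257,.0415,27.4)
s=ctrl.get_state();R=Ro.from_rotvec(s['tool_rot']);print('tool F',R.inv().apply(s['ft_force']).round(1))"
```

```text
travel [-0.0006, 0.0006, 0.0136] turn [-0.16, -0.06, -0.04]
t 20.9 pos [ 0.5597 -0.3254  0.0551] yaw 27.36 F [ 0.1 -0.2  0.1] w 0.503 gf 45.0 j7 1.17
tool F [-0.3 -0.  -0.1]
```

Call:
step_arm(commands=[{"travel":[0,0.0005,0.002],"turn":[0,0,0]},{"travel":[0,0.0005,0.004],"turn":[0,0,0]},{"travel":[0,0.0005,0.005],"turn":[0,0,0]},{"travel":[0,0.0005,0.006],"turn":[0,0,0]},{"travel":[0,0.0005,0.006],"turn":[0,0,0]}], gripper=0.42, force=60)

```text
time: 21.35
position: [0.5611, -0.3254, 0.0511]
tool_rot: [-1.633, -2.684, 0.002]
ft_force: [-0.6, 1.4, 5.0]
grip_width: 0.501
grip_force: 60.0
```

```bash
python3 -c "
from h import *
go(.5605,-.3257,.0415,27.4)
s=ctrl.get_state();R=Ro.from_rotvec(s['tool_rot']);print('tool F',R.inv().apply(s['ft_force']).round(1))"
```

```text
travel [0.0001, -0.0006, 0.0096] turn [-0.06, 0.01, -0.03]
t 21.4 pos [ 0.5611 -0.3254  0.0511] yaw 27.37 F [-0.6  1.4  5. ] w 0.501 gf 60.0 j7 1.17
tool F [ 1.5  0.1 -5. ]
```

Call:
step_arm(commands=[{"travel":[0,0,0.002],"turn":[0,0,0]},{"travel":[0,0,0.004],"turn":[0,0,0]},{"travel":[0,0,0.006],"turn":[0,0,0]},{"travel":[0,0,0.008],"turn":[0,0,0]},{"travel":[0,0,0.008],"turn":[0,0,0]}])

```text
time: 21.85
position: [0.5616, -0.3253, 0.0429]
tool_rot: [1.632, 2.683, -0.001]
ft_force: [-0.1, 1.2, 4.4]
grip_width: 0.501
grip_force: 60.0
```

```bash
python3 -c "
from h import *
go(.5605,-.3257,.0415,27.4)
s=ctrl.get_state();R=Ro.from_rotvec(s['tool_rot']);print('tool F',R.inv().apply(s['ft_force']).round(1))"
```

```text
travel [0.0002, -0.0012, 0.0014] turn [-0.01, 0.05, -0.02]
t 21.9 pos [ 0.5616 -0.3253  0.0429] yaw 27.38 F [-0.1  1.2  4.4] w 0.501 gf 60.0 j7 1.18
tool F [ 1.1  0.5 -4.4]
```

Call:
step_arm(commands=[{"travel":[0,-0.001,0.001],"turn":[0,0,0]},{"travel":[0,-0.001,0.002],"turn":[0,0,0]},{"travel":[0,-0.001,0.003],"turn":[0,0,0]},{"travel":[0,-0.001,0.003],"turn":[0,0,0]}])

```text
time: 22.25
position: [0.5612, -0.3256, 0.0415]
tool_rot: [1.632, 2.683, 0.001]
ft_force: [-2.5, 4.2, 15.8]
grip_width: 0.503
grip_force: 60.0
```

```bash
python3 -c "
from h import *
go(.5605,-.3257,.0415,27.4)
s=ctrl.get_state();R=Ro.from_rotvec(s['tool_rot']);print('tool F',R.inv().apply(s['ft_force']).round(1))"
```

```text
travel [0.0002, -0.0007, -0.0] turn [0.05, 0.04, -0.01]
t 22.2 pos [ 0.5612 -0.3256  0.0415] yaw 27.39 F [-2.5  4.2 15.8] w 0.503 gf 60.0 j7 1.18
tool F [  4.9  -0.3 -15.8]
```

The force rose to 16 N exactly at the seated height, so the heatsink is down. I'll ease off, release and back away.

Call:
step_arm(commands=[{"travel":[0.0004,0,-0.001],"turn":[0,0,0]},{"travel":[0.0004,0,-0.0015],"turn":[0,0,0]},{"travel":[0.0004,0,-0.0015],"turn":[0,0,0]}])

```text
time: 22.55
position: [0.5612, -0.3256, 0.0415]
tool_rot: [1.631, 2.683, -0.001]
ft_force: [2.6, 2.0, 7.5]
grip_width: 0.504
grip_force: 60.0
```

```bash
python3 -c "
from h import *
show()
s=ctrl.get_state();R=Ro.from_rotvec(s['tool_rot']);print('tool F',R.inv().apply(s['ft_force']).round(1))"
```

```text
t 22.6 pos [ 0.5612 -0.3256  0.0415] yaw 27.39 F [2.6 2.  7.5] w 0.504 gf 60.0 j7 1.18
tool F [ 0.6  3.2 -7.5]
```

Still seated at 7.5 N. Releasing now.

Call:
step_arm(commands=[{"travel":[0,0,0],"turn":[0,0,0]},{"travel":[0,0,0],"turn":[0,0,0]},{"travel":[0,0,0],"turn":[0,0,0]},{"travel":[0,0,-0.003],"turn":[0,0,0]},{"travel":[0,0,-0.015],"turn":[0,0,0]}], gripper=0.66, force=20)

```text
time: 23.05
position: [0.5582, -0.3249, 0.0541]
tool_rot: [-1.631, -2.68, 0.004]
ft_force: [0.3, 1.0, -0.6]
grip_width: 0.661
grip_force: 0.0
```

Call:
step_arm(commands=[{"travel":[0,0,-0.03],"turn":[0,0,0]},{"travel":[0,0,-0.07],"turn":[0,0,0]},{"travel":[0,0,-0.12],"turn":[0,0,0]},{"travel":[0,0,-0.17],"turn":[0,0,0]},{"travel":[0,0,-0.2],"turn":[0,0,0]}])

```text
time: 23.55
position: [0.5606, -0.3266, 0.2612]
tool_rot: [1.631, 2.679, -0.002]
ft_force: [-0.3, 0.4, -0.0]
grip_width: 0.655
grip_force: 0.0
```

```bash
python3 - <<'E'
from h import *
a=ctrl.get_image('side')[:,:,::-1];cv2.imwrite('pics/s6.png',a);b=ctrl.get_image('top')[:,:,::-1];cv2.imwrite('pics/t6.png',b)
f=lambda m,x,y,w,h,k:cv2.resize(m[y:y+h,x:x+w],None,fx=k,fy=k,interpolation=cv2.INTER_CUBIC)
cv2.imwrite('pics/p6.png',np.hstack([f(a,310,290,80,80,5),f(b,370,180,75,80,5)]))
show()
c,s=np.cos(np.radians(27.4)),np.sin(np.radians(27.4));o=np.array([.5607,-.3261])
for n,(x0,y0) in(('side',(310,290)),('top',(370,180))):
    print(n,[((proj(n,np.r_[o+[c*x-s*y,s*x+c*y],.051])[0]-[x0,y0])*5).round(0).tolist() for x in(-.022,.022) for y in(-.01,.01)])
E
```

```text
t 23.6 pos [ 0.5618 -0.3274  0.2625] yaw 27.33 F [ 0.9 -0.6  0.5] w 0.658 gf 0.0 j7 1.10
side [[216.0, 195.0], [172.0, 170.0], [276.0, 126.0], [232.0, 102.0]]
top [[276.0, 223.0], [238.0, 242.0], [230.0, 138.0], [192.0, 157.0]]
```

View pics/p6.png

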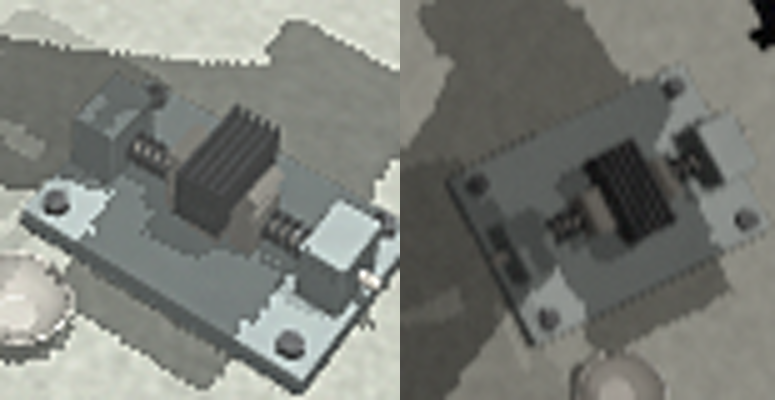

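The heatsink stands level between both jaws. Its top corners in the side crop, about (175,172), (238,105) and (280,130), match the predicted seated pose, with equal overhang at the two ends. The gripper is well clear.

```bash
python3 -c "
from bench import ctrl
print(ctrl.close_job())"
```

```text
the job is handed in; nothing more can be done
None
```

The job is handed in after about 24 s of robot time: the plate lies flat lengthways on the board, clear of the tin, and the heatsink is seated, centred and held in the clamp; the jig looked unmoved in the last picture I checked.

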